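# Pack the gift jar and raise the camera for its picture

### The arm

A 6-joint arm with a two-finger parallel gripper is mounted at the origin on the work surface. World frame = base frame: x ahead of the robot, y to its left, z up, the work surface at z = 0. Lengths are in mm, angles in rad, forces in N, time in s.
With the tool pointing down it reaches from about 350 to 775 mm from the base axis. Payload 7.3 kg.
Tool frame: the origin (TCP) lies between the finger pads; the fingertips stand 25 mm ahead of it and the grasp point (between the pads) lies 6 mm ahead of it; z points along the fingers, y is the line along which they close (so a half turn about z gives the same grasp; the last joint's range is limited). The gripper opens to 92 mm and grips with 3 to 60 N. Pads are 19 mm wide; open, the fingers measure 130 mm over their backs; the gripper's body (75 mm by 190 mm) begins 47 mm behind the grasp point.
Start: joints at [-1.44, 0.342, 1.524, -0, 1.275, -0.146], TCP at [143.493, -505.027, 251.741] pointing down, gripper open.
Joint ranges: [-2.53, 2.53], [-0.77, 2.02], [0.04, 2.7], [-1, 4.14], [0.28, 2.66], [-3.11, 3.11]. Speed limits (rad/s): [2.57, 2.57, 3.14, 3.14, 3.14, 3.14].

### API

Orientations are given as [roll, pitch, yaw] about the fixed x, y, z axes, in that order (R = Rz(yaw) Ry(pitch) Rx(roll)).
In Python, from plant import bot gives the robot as it stands.
- The arm moves only by the tool play_rows, never from a script. Its argument "commands" is a list of rows, each an object of numbers: "x", "y", "z": the shift along the tool's x, y, z in m; "twist": the turn about the tool's z in degrees. In form: [{"x": .., "y": .., "z": .., "twist": ..}, ...]. A call has exactly 8 rows; each row is the pose to reach, as a shift and turn from the pose commanded when the call began, along the tool's axes at that moment; what a row does not reach only later rows make up. A row lasts 1/10 s, in which the tool goes at most 50 mm and 8.59 degrees, less where a joint would pass 70% of its speed; a pose out of reach is approached as far as the arm can. A call with a gripper value outside its range is refused whole. "jaw" is the closure, from 0 (fully open) to 1 (shut), set as the call begins (left out, the last holds). The fingers move at their own pace and stop on an object; the grip force is fixed at half the most. Time passes only in rows, so rows that repeat a pose let the fingers close, or fill a call up. It gives the time, the measured TCP pose, the force, the opening and the grip force at its end, in the units of the state.
- bot.get_obs(): the state, without advancing time (a new reading comes with each control period).
- bot.capture(name): name is "scene" or "top" or "wrist"; returns a dict with "pixels" (400x640x3 uint8, red, green, blue), "fx", "fy", "cx", "cy" (pixels), "eye" and "rotation" of the camera in the world. Camera axes: x right, y down, z forward; pixel columns grow to the right and rows downward; lengths in mm; the calibration is good to about 2 mm. The wrist camera is an equidistant fisheye: a pixel r from the principal point sees the ray r / f radians off the axis. A picture is of the moment at which its call begins. There is no depth.
- bot.close_job(): hands the job in; it is judged then, once.
The state is a dict: "time": time; "joint_positions": joint angles; "dq": joint speeds; "tau": joint torques, N m; "tool_pos": TCP position; "tcp_rot": TCP orientation; "contact_force": force on the tool from outside, world axes, zero at the start; "moment": the same for the moment, N m; "grip_width": finger opening in mm; "finger_force": force on a finger pad.
Only numpy, scipy, OpenCV 4.12 (cv2) and the standard library are available. Lean on these libraries where they do the work, as an engineer would, in place of code of your own. Each camera call takes 0.05 s, during which the arm holds its last target. There are 200 camera calls.

### The job

Set the small glass jar with the steel lid upright, lid up, down into the round pocket of the cardboard gift tray and let it go, without dropping it or knocking anything else about. Then press the release button of the little camera stand so that the column unlatches, take hold of the camera and pull it straight up past the first stop to the second stop, where the column goes no further. Finish while holding the camera up there: the column is spring-loaded and sinks back if let go.

Things in the scene. Friction and masses are not known exactly. Their poses are not given: they have to be found in the camera images.
- jar: Small upright straight-sided glass jar with a paper band and a plain steel lid, 70 mm tall overall: glass 48 mm in diameter for the lower 50 mm, steel lid 50 mm in diameter for the top 20 mm (the place to grip it). Mass about 0.18 kg (0.13 to 0.25). Origin at the centre of its underside, z up through the lid. It stands on the table and may swap places with the ramekin or the tin.
- jar_lid (a point): Centre of the top face of the jar's lid, 70 mm above its underside.
- tray: Fixed cardboard gift tray, 180 mm long (its x) by 120 mm (its y), 30 mm high, with one round pocket. A paper packet of biscuits fills its +x end (its top 50 mm above the table). Origin at the centre of its underside.
- pocket (a point): Centre of the mouth of the tray's round pocket, in the tray's top face 30 mm above the table, 45 mm from the tray's centre towards its -x end. The pocket is 54 mm in diameter and 14 mm deep, so its floor, covered by a thin white paper disc, lies 16 mm above the table.
- stand: Fixed camera stand: black base plate 160 by 90 mm, 20 mm high; upright aluminium outer tube 36 mm in diameter with a 42 mm black collar, ending 89 mm above the table; 85 mm away on its -x side an aluminium block 48 by 52 mm, 66 mm high, carries the release button. Origin on the column's axis at table height, z up.
- release_top (a point): Centre of the top face of the release button (grey round cap, 28 mm in diameter, in a black ring 44 mm in diameter whose top lies 78 mm above the table), 88 mm above the table, on top of the block. It is pressed straight down.
- release (a joint): Travel of the release button in m: 0 up, 0.006 fully down; a spring raises it again when let go. Resists with 1.5 N at first and 5 N fully down. The column unlatches beyond about 0.004; before that the column is locked down.
- camera: Black box camera on top of the column, 50 mm wide (its x), 32 mm deep (its y), 40 mm high, with a lens standing out 8 mm from its -y face; the grip is across the 50 mm width, on the two flat x faces. Origin at the centre of its underside, on the column's axis, 94 mm above the table when stowed; same axes as the stand, it does not turn. It moves only straight up and down.
- first_section (a joint): Slide in m of the thin steel section (18 mm in diameter) that carries the camera: 0 stowed and latched; when the button is pressed it springs up by itself to about 0.011 and stays there, unlatched, also after the button is let go; pulled, it runs out first and stops at 0.050 (the first stop). A spring draws it back to 0.011 when let go; about 6 N is needed at its stop.
- second_section (a joint): Slide in m of the thicker steel section (28 mm in diameter), which carries the thin one: 0 stowed; begins to rise once the thin section is at its stop and the pull exceeds about 9 N; its end at 0.045 is the second stop, where about 12 N is needed to hold it. At the second stop the camera stands 95 mm above its stowed height. A spring draws it back down when let go.
- ramekin: Bystander: white open ceramic dish, 72 mm across the rim, 42 mm high. Origin at the centre of its underside.
- tin: Bystander: flat round aluminium tin, 68 mm in diameter, 30 mm high. Origin at the centre of its underside.
- brush: Bystander: pastry brush, 200 mm long, lying on the table between the robot and the tray.
- cutter: Bystander: steel ring cookie cutter, 68 mm in diameter, 30 mm high, beyond the stand.
- spatula: Bystander: spatula lying on the table to the left of the stand.
- mug: Bystander: white mug, 80 mm in diameter, 90 mm high, beyond the jars.

How it is judged (in metres and radians):
On the way, in this order (a step that is already met when the one before it is completed fails the run):
1. the jar stands lid up on the pocket's floor and is let go (horizontal distance between jar and pocket below 0.006 m and z of jar in the frame of tray between 0.013 and 0.0195 m and angle between jar's own z axis and vertical below 0.08 rad and z of jar_lid in the frame of tray above 0.07 m and contact force between the fingers and jar below 0.1 N and linear speed of jar below 0.03 m/s), for 0.2 s.
2. the release button is pressed (value of joint release above 0.004 m), for 0.05 s.
3. the camera is pulled up by the gripper to the second stop (value of joint first_section above 0.045 m and value of joint second_section above 0.039 m and contact force between the fingers and camera above 2 N), for 0.2 s.
At the end, for the whole second after the job is handed in: The jar stands lid up in the pocket, untouched, within 6 mm of its centre, within 3 mm of the pocket's floor and 0.08 rad of upright; both column sections are out to within 5 and 6 mm of their stops (first above 0.045, second above 0.039) and still, and the gripper is holding the camera (all of step 1 and all of step 3 and velocity of joint first_section between -0.02 and 0.02 m/s and velocity of joint second_section between -0.02 and 0.02 m/s); the arm keeps its last pose, push and grip.
It fails at once if the jar is tipped over (angle between jar's own z axis and vertical above 0.6 rad).
It fails at once if the jar is dropped (falls free faster than 0.6 m/s) (linear speed of jar above 0.6 m/s and contact force between the fingers and jar below 0.05 N).
It fails at once if a bystander is moved by more than 30 mm (distance of any of ramekin, tin, brush, cutter, spatula, mug from where it was at the start of the episode above 0.03 m).
It also fails if it takes over 64 s, if anything falls off the work surface, if the arm or the gripper's body presses on something with over 40 N, if the wrist force passes 120 N, or if a joint passes its speed limit or range.

## Working session

There is one attempt and no reset: what is moved stays moved. The work goes in short steps, Python scripts to look and compute and a tool call to move; the robot and the scene stay as the last step left them, time stands still between calls to the robot, and variables do not carry over. Pictures are saved under pics/ and viewed, at most 10 in all, crops included, and the job is handed in when it is done.

Besides the shell and the picture viewer there is one more tool, called after "Request:" as name([rows], argument=value, ...), one row to a line, values as JSON. play_rows: Moves the arm, as the interface text tells. Its arguments: {"type":"object","properties":{"commands":{"type":"array"},"jaw":{"type":"number"}},"required":["commands"]}

```bash
mkdir -p pics; ls; cat > h.py <<'E'
import numpy as np, cv2
from plant import bot
def shot(n,f):
    c=bot.capture(n); cv2.imwrite('pics/'+f+'.png',c['pixels'][:,:,::-1]); 
    np.savez('pics/'+f+'.npz',**c); return c
def load(f): return np.load('pics/'+f+'.npz')
def ray(c,u,v,fish=False):
    x=(u-c['cx'])/c['fx']; y=(v-c['cy'])/c['fy']
    if fish:
        r=np.hypot(x,y); s=np.sin(r)/r if r>1e-9 else 1
        d=np.array([x*s,y*s,np.cos(r)])
    else: d=np.array([x,y,1.])
    return np.array(c['rotation'])@d
def plane(c,u,v,z,fish=False):
    d=ray(c,u,v,fish); e=np.array(c['eye']); return (e+d*(z-e[2])/d[2])[:2]
def proj(c,P):
    p=np.array(c['rotation']).T@(np.array(P,float)-c['eye']); return p[:2]/p[2]*[c['fx'],c['fy']]+[c['cx'],c['cy']]
E
python3 - <<'E'
from h import *
a=shot('scene','s0');b=shot('top','t0')
for c in(a,b):print(c['eye'],c['fx'],np.round(c['rotation'],3))
print(bot.get_obs())
E
```

```text
pics
[1305.28056808 -391.27067381  912.133007  ] 450.6999496749909 [-2.352 -0.016  1.069]
[ 366.16569854   23.69420408 1126.2302946 ] 362.8676256509846 [-2.95   0.005 -1.548]
{'time': 0.1, 'joint_positions': array([-1.43997697e+00,  3.42695630e-01,  1.52488340e+00,  3.16311244e-05,
        1.27541424e+00, -1.45967185e-01]), 'dq': array([-5.32476901e-04,  1.38403985e-05, -1.38810901e-03,  7.65190368e-04,
       -5.04682245e-04, -2.72956049e-04]), 'tau': array([ 2.66244781e-03, -4.32004809e+01, -2.44694495e+01,  7.19819474e-02,
        5.25439298e-02, -4.97107430e-05]), 'tool_pos': array([ 143.46980692, -504.6898064 ,  251.1056339 ]), 'tcp_rot': array([-3.14021133e+00, -2.33645045e-04,  2.76777147e-01]), 'contact_force': array([-0.50236346, -0.19970261, -0.28555695]), 'moment': array([-0.01703353, -0.04186408, -0.01786716]), 'finger_force': 0.0, 'grip_width': 91.75158343585544}
```

View pics/t0.png

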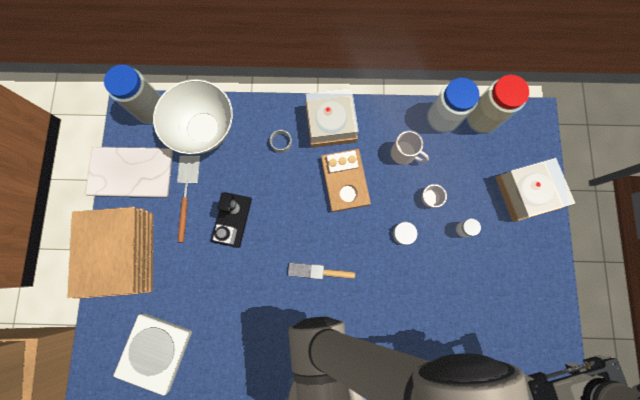

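View pics/s0.png

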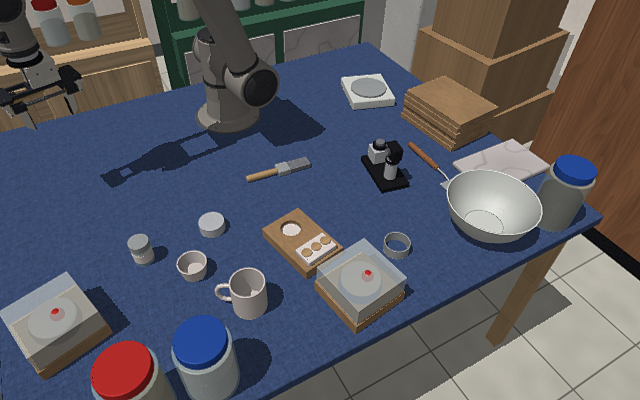

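The top view shows the jar at (468,228), tin (405,233), ramekin (433,196), the tray pocket at (347,193), the release button at (222,234) and the camera at (230,205). The scene view agrees, with the jar at (140,248). I'll zoom in for finer pixels.

```bash
python3 - <<'E'
s=open('h.py').read()
s=s.replace("from plant import bot","from plant import bot\nfrom scipy.spatial.transform import Rotation as Ro")
s=s.replace("    c=bot.capture(n);","    c=dict(bot.capture(n)); c['rotation']=Ro.from_euler('xyz',c['rotation']).as_matrix();")
open('h.py','w').write(s)
import re
from h import *
for f in('s0','t0'):
    c=dict(load(f)); 
    if c['rotation'].ndim==1: c['rotation']=Ro.from_euler('xyz',c['rotation']).as_matrix(); np.savez('pics/'+f+'.npz',**c)
t=load('t0');s=load('s0')
print(plane(t,347.5,193.5,16),plane(s,291,229,16))
print('jar',plane(t,470,226,70),plane(s,138.5,241,70))
print('btn',plane(t,222,234,88),plane(s,378,146,88))
def crop(c,x,y,w=90,h=66): 
    return cv2.resize(c['pixels'][y:y+h,x:x+w,::-1],(396,290),interpolation=cv2.INTER_CUBIC)
im=np.vstack([np.hstack([crop(t,190,185),crop(t,300,145)]),np.hstack([crop(s,340,130),crop(t,420,195)])])
cv2.imwrite('pics/z0.png',im)
E
```

```text
[601.72384902 -57.56868165] [595.72802491 -55.47654725]
jar [ 501.03385177 -411.42463324] [ 501.24533884 -415.44092567]
btn [460.16719979 306.23523855] [483.29126523 288.85063946]
```

View pics/z0.png

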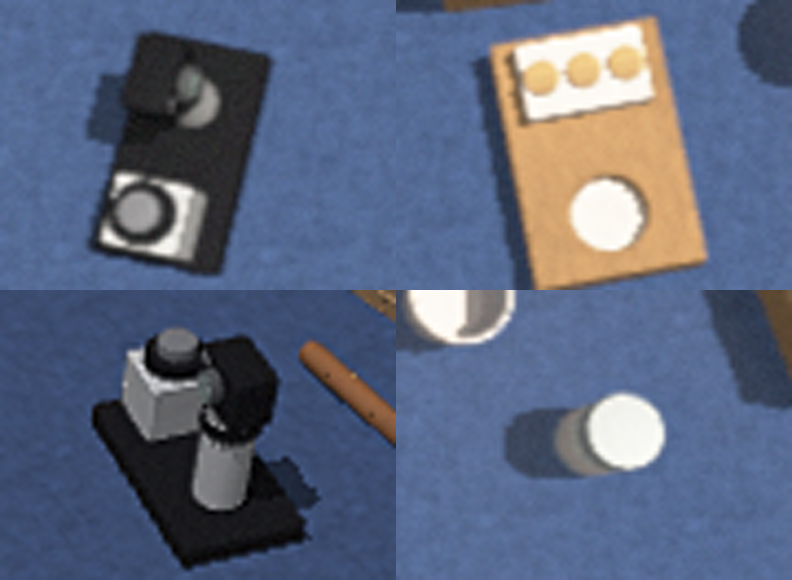

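The zoomed crops show the button cap centre at about (221.4,233.5) in the top view, the pocket mouth at (348.2,193.2) and the jar lid at (471.8,227.3). In the scene view the button is at (380.9,142). The camera is a black box on the column beside the button.

```bash
python3 - <<'E'
from h import *
t=load('t0');s=load('s0')
print('pocket',plane(t,348.2,193.2,30))
print('jar',plane(t,471.8,227.3,70))
b=plane(t,221.4,233.5,88);print('btn',b,plane(s,380.9,142,88))
# base-plate corners top z=20 (top view crop px)
q=lambda u,v,z,ox,oy: plane(t,u/4.4+ox,v/4.394+oy,z)
for p in[(138,33),(271,57),(219,272),(92,248)]:print('base',q(*p,20,190,185))
for p in[(492-396,46),(656-396,17),(707-396,260),(540-396,289)]:print('tray',q(*p,30,300,145))
c=shot('wrist','w0');print(c['eye'],c['rotation'],c['fx'],c['cx'],c['cy'])
E
```

```text
pocket [599.74577918 -58.69619734]
jar [ 497.33677948 -416.4424777 ]
btn [461.5605531  308.06123644] [471.47453172 307.40446761]
base [595.60494432 336.16738543]
base [580.2738618  240.76385299]
base [428.44353591 267.9487685 ]
base [442.97899871 356.86175034]
tray [719.47674698  25.1868636 ]
tray [743.68662204 -92.14304367]
tray [ 566.82885935 -127.83418636]
tray [543.81549018 -11.77721042]
[ 218.72047028 -484.03425207  385.07124293] [[ 0.27255388 -0.92208485 -0.27472515]
 [-0.96213954 -0.26161451 -0.07645491]
 [-0.00137417  0.28516202 -0.95847834]] 309.70691628693146 318.299868286669 199.9119445338056
```

View pics/w0.png

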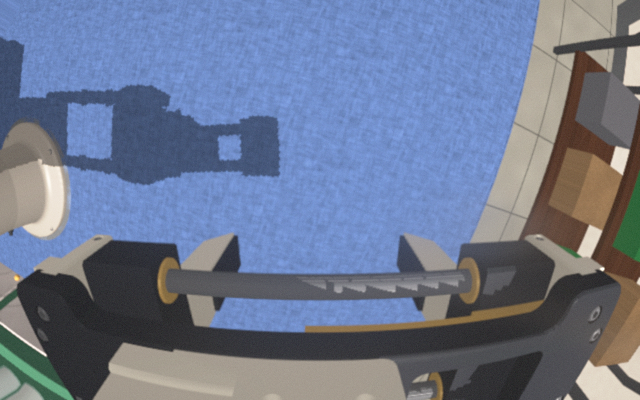

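The wrist view shows only empty table, the shadow and the fingers; image right is tool +y and image up is tool +x. I'm moving to hover over the jar.

Request:
play_rows([
  {"x": 0.03,"y": 0.0,"z": 0},
  {"x": 0.08,"y": 0.002,"z": 0.01},
  {"x": 0.13,"y": 0.004,"z": 0.02},
  {"x": 0.18,"y": 0.006,"z": 0.03},
  {"x": 0.23,"y": 0.008,"z": 0.045},
  {"x": 0.28,"y": 0.01,"z": 0.06},
  {"x": 0.33,"y": 0.011,"z": 0.07},
  {"x": 0.364,"y": 0.011,"z": 0.07},
], jaw=0)

```text
invalid input at $.commands[0]: expected keys x, y, z, twist
```

```bash
cat >> h.py <<'E'
def shift(x,y,z):
    "world target (mm) -> tool-axis shift (mm)"
    o=bot.get_obs(); R=Ro.from_euler('xyz',o['tcp_rot']).as_matrix()
    return np.round(R.T@(np.array([x,y,z])-o['tool_pos']),1)
E
python3 - <<'E'
from h import *
c=shot('wrist','w1');o=bot.get_obs();print(o['time'],o['tool_pos'],o['tcp_rot'],c['eye'])
E
```

```text
0.2 [ 143.47665615 -504.81782915  251.33538402] [-3.14077356e+00 -1.09970275e-04  2.76830908e-01] [ 218.72425594 -484.06252534  385.16188287]
```

View pics/w1.png

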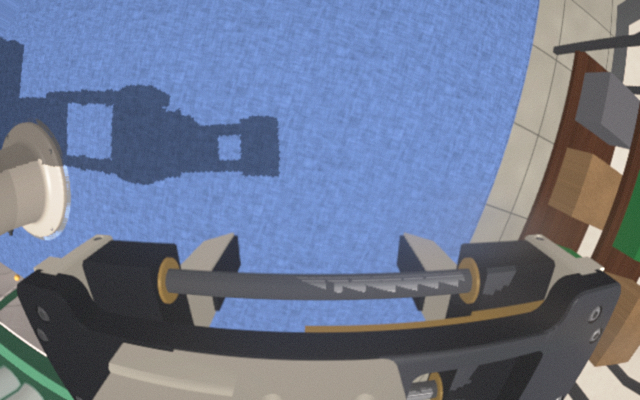

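The call was refused because every row needs a twist key, so the view hasn't changed.

Request:
play_rows([
  {"x": 0.03,"y": 0.0,"z": 0,"twist": 0},
  {"x": 0.08,"y": 0.002,"z": 0.01,"twist": 0},
  {"x": 0.13,"y": 0.004,"z": 0.02,"twist": 0},
  {"x": 0.18,"y": 0.006,"z": 0.03,"twist": 0},
  {"x": 0.23,"y": 0.008,"z": 0.045,"twist": 0},
  {"x": 0.28,"y": 0.01,"z": 0.06,"twist": 0},
  {"x": 0.33,"y": 0.011,"z": 0.07,"twist": 0},
  {"x": 0.364,"y": 0.011,"z": 0.07,"twist": 0},
], jaw=0)

```text
time: 1.0
tool_pos: [498.3, -414.5, 179.6]
tcp_rot: [-3.139, 0.001, 0.278]
contact_force: [-1.0, -0.7, -0.0]
grip_width: 91.8
finger_force: 0.0
```

```bash
python3 - <<'E'
from h import *
c=shot('wrist','w2');o=bot.get_obs();print(o['time'],o['tool_pos'],o['tcp_rot'],c['eye'])
E
```

```text
1.05 [ 503.8805254  -412.02797884  179.8352166 ] [-3.13984957e+00 -2.87459620e-03  2.80937274e-01] [ 573.86688498 -393.91615877  313.47039252]
```

View pics/w2.png

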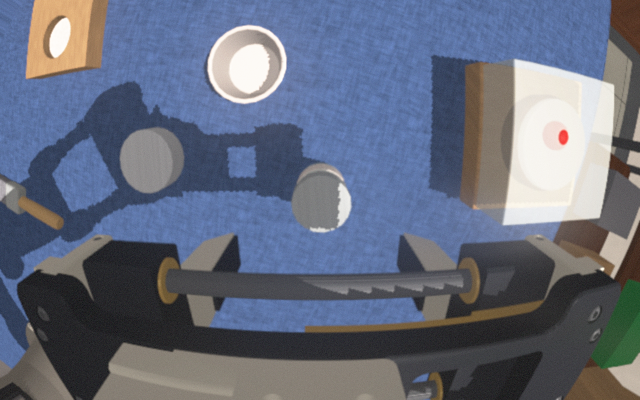

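The wrist view shows the jar lid as a circle at (321,203), radius about 29 px, partly shadowed, with the tin at (152,160) and the ramekin at (247,64). I'll measure the lid from a still frame.

```bash
python3 - <<'E'
from h import *
c=shot('wrist','w3');o=bot.get_obs();print(o['tool_pos'],o['tcp_rot'],c['eye'])
g=cv2.cvtColor(c['pixels'],cv2.COLOR_RGB2HSV)
m=(g[:,:,1]<90).astype(np.uint8); m[:150]=0;m[236:]=0;m[:,:270]=0;m[:,370:]=0
ys,xs=np.nonzero(m); print(xs.min(),xs.max(),ys.min(),ys.max())
# world x-y of lower (lid) outline: project outline to z=70, fit circle r=25
cn=max(cv2.findContours(m,0,cv2.CHAIN_APPROX_NONE)[0],key=len)[:,0]
cn=cn[cn[:,1]>200]
P=np.array([plane(c,u,v,70,True) for u,v in cn])
from scipy.optimize import least_squares
r=least_squares(lambda p:np.hypot(*(P-p[:2]).T)-p[2],[500,-414,25],loss='soft_l1');print(r.x,np.abs(r.fun).max())
J=r.x; print(shift(J[0],J[1],66))
E
```

```text
[ 501.06304694 -413.30447276  180.150935  ] [-3.14026778e+00 -1.02224017e-03  2.81966489e-01] [ 578.72270412 -391.22682625  313.96678285]
270 352 150 235
[ 502.33558424 -415.86835794   25.25931197] 2.38210553809024
[  0.4   3.  114.1]
```

Request:
play_rows([
  {"x": 0,"y": 0,"z": 0.02,"twist": 0},
  {"x": 0,"y": 0,"z": 0.04,"twist": 0},
  {"x": 0,"y": 0,"z": 0.05,"twist": 0},
  {"x": 0,"y": 0,"z": 0.05,"twist": 0},
  {"x": 0,"y": 0,"z": 0.05,"twist": 0},
  {"x": 0,"y": 0,"z": 0.05,"twist": 0},
  {"x": 0,"y": 0,"z": 0.05,"twist": 0},
  {"x": 0,"y": 0,"z": 0.05,"twist": 0},
])

```text
time: 1.9
tool_pos: [496.8, -416.4, 132.5]
tcp_rot: [3.141, -0.001, 0.277]
contact_force: [-0.5, -0.3, -0.0]
grip_width: 91.6
finger_force: 0.0
```

```bash
cat >> h.py <<'E'
from scipy.optimize import least_squares
def circ(P,r0):
    P=np.array(P); r=least_squares(lambda p:np.hypot(*(P-p[:2]).T)-p[2],[*P.mean(0),r0],loss='soft_l1'); return r.x,np.abs(r.fun).mean()
E
python3 - <<'E'
from h import *
for k in 0,1:
  c=shot('wrist','w4');o=bot.get_obs();print(o['tool_pos'],o['tcp_rot'],c['eye'])
g=cv2.cvtColor(c['pixels'],cv2.COLOR_RGB2HSV)
m=(g[:,:,1]<90).astype(np.uint8); m[:120]=0;m[290:]=0;m[:,:255]=0;m[:,385:]=0
n,l,st,ce=cv2.connectedComponentsWithStats(m); print(st)
cv2.imwrite('pics/z4.png',cv2.resize(np.hstack([c['pixels'][120:300,240:400,::-1],cv2.merge([m*255]*3)[120:300,240:400]]),None,fx=2,fy=2))
E
```

```text
[ 496.7694281  -416.28784191  132.2978386 ] [ 3.14073572e+00 -4.15778480e-04  2.76771800e-01] [ 571.93682299 -395.43429233  266.4622009 ]
[ 496.72218837 -416.25937853  132.1247053 ] [ 3.14094155e+00 -2.64181109e-04  2.76789742e-01] [ 571.92466928 -395.37831568  266.27008096]
[[     0      0    640    400 248872]
 [   284    135      1      1      1]
 [   271    136      1      1      1]
 [   273    137      1      1      1]
 [   279    137      1      1      1]
 [   286    137      2      1      2]
 [   273    139      2      2      2]
 [   261    143      2      2      2]
 [   274    143      2      2      2]
 [   259    145      1      1      1]
 [   291    145      1      1      1]
 [   255    148      1      1      1]
 [   287    151      1      1      1]
 [   296    153      1      1      1]
 [   302    164      1      1      1]
 [   270    169      1      1      1]
 [   306    168      1      1      1]
 [   282    168     74     88   4982]
 [   287    172      1      1      1]
 [   280    179      1      1      1]
 [   277    184      1      1      1]
 [   283    184      1      1      1]
 [   272    193      1      1      1]
 [   274    201      1      1      1]
 [   272    204      1      1      1]
 [   282    204      1      1      1]
 [   279    207      1      1      1]
 [   255    273    130     17   2117]]
```

View pics/z4.png

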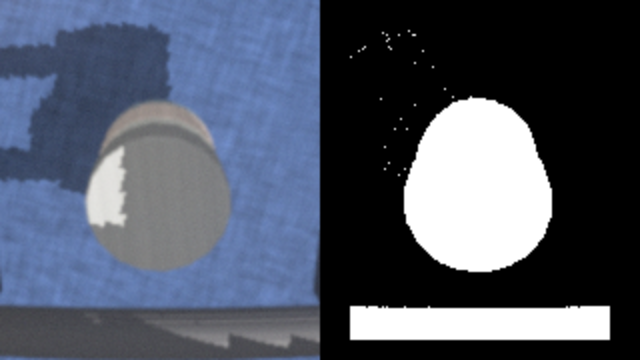

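The crop shows the lid centred at about (319,220) px, with the lower outline clean below row 215.

```bash
python3 - <<'E'
from h import *
c=load('w4')
g=cv2.cvtColor(c['pixels'],cv2.COLOR_RGB2HSV)
m=(g[:,:,1]<90).astype(np.uint8); m[:165]=0;m[262:]=0;m[:,:255]=0;m[:,385:]=0
cn=max(cv2.findContours(m,0,cv2.CHAIN_APPROX_NONE)[0],key=len)[:,0]
cn=cn[cn[:,1]>212]
J=circ([plane(c,u,v,70,True) for u,v in cn],25);print(J)
print(shift(*J[0][:2],64))
# gripper symmetric check: fingers' midpoint px in image -> y offset
E
```

```text
(array([ 500.7916252 , -415.95180345,   24.94652324]), np.float64(0.18196765527266606))
[ 4.   0.8 68.1]
```

Request:
play_rows([
  {"x": 0.004,"y": 0.001,"z": 0.01,"twist": 0},
  {"x": 0.004,"y": 0.001,"z": 0.025,"twist": 0},
  {"x": 0.004,"y": 0.001,"z": 0.04,"twist": 0},
  {"x": 0.004,"y": 0.001,"z": 0.055,"twist": 0},
  {"x": 0.004,"y": 0.001,"z": 0.062,"twist": 0},
  {"x": 0.004,"y": 0.001,"z": 0.066,"twist": 0},
  {"x": 0.004,"y": 0.001,"z": 0.066,"twist": 0},
  {"x": 0.004,"y": 0.001,"z": 0.066,"twist": 0},
])

```text
time: 2.8
tool_pos: [501.1, -416.3, 66.3]
tcp_rot: [3.141, -0.0, 0.277]
contact_force: [-0.6, -0.7, 0.8]
grip_width: 91.9
finger_force: 0.0
```

Request:
play_rows([
  {"x": 0,"y": 0,"z": 0,"twist": 0},
  {"x": 0,"y": 0,"z": 0,"twist": 0},
  {"x": 0,"y": 0,"z": 0,"twist": 0},
  {"x": 0,"y": 0,"z": 0,"twist": 0},
  {"x": 0,"y": 0,"z": 0,"twist": 0},
  {"x": 0,"y": 0,"z": 0,"twist": 0},
  {"x": 0,"y": 0,"z": 0,"twist": 0},
  {"x": 0,"y": 0,"z": 0,"twist": 0},
], jaw=1)

```text
time: 3.6
tool_pos: [500.8, -416.0, 65.7]
tcp_rot: [-3.142, 0.0, 0.277]
contact_force: [-0.0, 1.1, 0.4]
grip_width: 49.4
finger_force: 30.0
```

Request:
play_rows([
  {"x": 0,"y": 0,"z": -0.008,"twist": 0},
  {"x": 0,"y": 0,"z": -0.022,"twist": 0},
  {"x": 0,"y": 0,"z": -0.04,"twist": 0},
  {"x": 0,"y": 0,"z": -0.06,"twist": 0},
  {"x": 0.004,"y": -0.008,"z": -0.08,"twist": 0},
  {"x": 0.018,"y": -0.03,"z": -0.092,"twist": 0},
  {"x": 0.036,"y": -0.06,"z": -0.1,"twist": 0},
  {"x": 0.055,"y": -0.09,"z": -0.1,"twist": 0},
])

```text
time: 4.4
tool_pos: [529.8, -314.3, 168.6]
tcp_rot: [3.138, -0.003, 0.276]
contact_force: [0.6, -0.4, -2.0]
grip_width: 49.7
finger_force: 30.0
```

Request:
play_rows([
  {"x": 0.018,"y": -0.03,"z": 0,"twist": 0},
  {"x": 0.038,"y": -0.06,"z": 0,"twist": 0},
  {"x": 0.058,"y": -0.095,"z": 0,"twist": -1},
  {"x": 0.078,"y": -0.13,"z": 0,"twist": 0},
  {"x": 0.098,"y": -0.163,"z": 0,"twist": 0},
  {"x": 0.116,"y": -0.193,"z": 0,"twist": 0},
  {"x": 0.13,"y": -0.216,"z": 0,"twist": 0},
  {"x": 0.137,"y": -0.226,"z": 0,"twist": 0},
])

```text
time: 5.2
tool_pos: [599.7, -57.2, 166.9]
tcp_rot: [3.141, -0.001, 0.279]
contact_force: [-0.8, -0.7, -1.5]
grip_width: 49.0
finger_force: 30.0
```

Request:
play_rows([
  {"x": 0,"y": 0,"z": 0.01,"twist": 0},
  {"x": 0,"y": 0,"z": 0.02,"twist": 0},
  {"x": 0,"y": 0,"z": 0.03,"twist": 0},
  {"x": 0,"y": 0,"z": 0.04,"twist": 0},
  {"x": 0,"y": 0,"z": 0.04,"twist": 0},
  {"x": 0,"y": 0,"z": 0.04,"twist": 0},
  {"x": 0,"y": 0,"z": 0.04,"twist": 0},
  {"x": 0,"y": 0,"z": 0.04,"twist": 0},
])

```text
time: 6.0
tool_pos: [599.4, -59.7, 126.2]
tcp_rot: [3.141, -0.001, 0.277]
contact_force: [0.8, -0.3, -1.6]
grip_width: 49.4
finger_force: 30.0
```

```bash
python3 - <<'E'
from h import *
c=shot('wrist','w5');t=shot('top','t5');s=shot('scene','s5');o=bot.get_obs();print(o['tool_pos'],o['tcp_rot'],c['eye'],o['finger_force'])
w=c['pixels'][90:300,180:460,::-1]
im=np.vstack([cv2.resize(w,(800,400))[:,:],np.hstack([cv2.resize(t['pixels'][150:218,310:420,::-1],(400,200)),cv2.resize(s['pixels'][180:270,240:380,::-1],(400,200))])])
im=cv2.resize(im,(800,600));cv2.imwrite('pics/z5.png',im)
E
```

```text
[599.24999859 -59.55886845 126.06527952] [ 3.14119757e+00 -5.58927372e-04  2.76888192e-01] [674.51945064 -38.85419161 260.24143726] 29.999732673168182
```

View pics/z5.png

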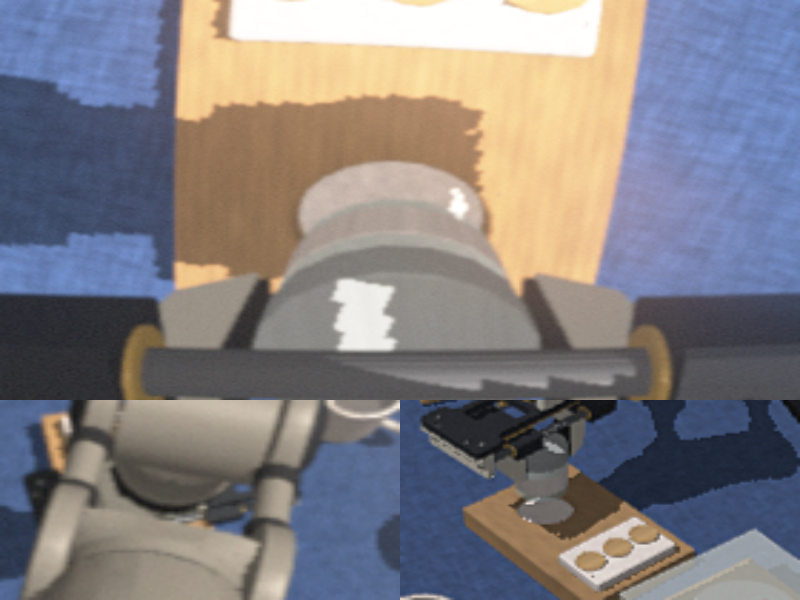

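The wrist crop shows the pocket's paper disc past the jar's bottom. Its upper arc (the mouth rim) runs from about (284,201) to (350,201) wrist px, with its top at (317,174).

```bash
python3 - <<'E'
from h import *
c=load('w5')
g=cv2.cvtColor(c['pixels'],cv2.COLOR_RGB2HSV)[:,:,1].astype(int)
print(g[165:200:3,317], g[190,275:300:2])
th=(g[168,317]+g[182,317])/2
pts=[]
for u in range(288,347):
    v=next(v for v in range(160,215) if g[v,u]<th and g[v+1,u]<th); pts.append((u,v-.5))
print(pts[::6])
P=[plane(c,u,v,30,True) for u,v in pts]
print(circ(P,27))
P=np.array(P);r=least_squares(lambda p:np.hypot(*(P-p).T)-27,[600,-59]);print('r=27',r.x,np.abs(r.fun).mean())
# jar bottom: where is the jar axis? lid edge check
s=load('s5');print(plane(s,0,0,30).shape)
J=r.x;print(shift(*J,82))
E
```

```text
[105 104 109  64  40  39  34  38  35  34  20  31] [109 109 110 109 107 107  52  32  33  34  33  34  34]
[(288, 187.5), (294, 181.5), (300, 177.5), (306, 175.5), (312, 174.5), (318, 173.5), (324, 175.5), (330, 176.5), (336, 179.5), (342, 184.5)]
(array([602.10236877, -57.80013867,  27.03920676]), np.float64(0.1928482791527521))
r=27 [602.14633271 -57.79018276] 0.19289878748722392
(2,)
[ 3.2 -0.9 44.1]
```

Request:
play_rows([
  {"x": 0.003,"y": -0.001,"z": 0,"twist": 0},
  {"x": 0.003,"y": -0.001,"z": 0.005,"twist": 0},
  {"x": 0.003,"y": -0.001,"z": 0.012,"twist": 0},
  {"x": 0.003,"y": -0.001,"z": 0.019,"twist": 0},
  {"x": 0.003,"y": -0.001,"z": 0.025,"twist": 0},
  {"x": 0.003,"y": -0.001,"z": 0.03,"twist": 0},
  {"x": 0.003,"y": -0.001,"z": 0.034,"twist": 0},
  {"x": 0.003,"y": -0.001,"z": 0.036,"twist": 0},
])

```text
time: 6.95
tool_pos: [601.6, -57.8, 89.2]
tcp_rot: [-3.141, 0.001, 0.277]
contact_force: [-0.4, 0.6, -2.1]
grip_width: 49.4
finger_force: 30.0
```

Request:
play_rows([
  {"x": 0,"y": 0,"z": 0.001,"twist": 0},
  {"x": 0,"y": 0,"z": 0.003,"twist": 0},
  {"x": 0,"y": 0,"z": 0.005,"twist": 0},
  {"x": 0,"y": 0,"z": 0.006,"twist": 0},
  {"x": 0,"y": 0,"z": 0.007,"twist": 0},
  {"x": 0,"y": 0,"z": 0.0075,"twist": 0},
  {"x": 0,"y": 0,"z": 0.0075,"twist": 0},
  {"x": 0,"y": 0,"z": 0.0075,"twist": 0},
])

```text
time: 7.75
tool_pos: [601.8, -57.8, 82.3]
tcp_rot: [3.141, -0.0, 0.277]
contact_force: [0.0, -0.5, -1.8]
grip_width: 49.2
finger_force: 30.0
```

Request:
play_rows([
  {"x": 0,"y": 0,"z": 0.0003,"twist": 0},
  {"x": 0,"y": 0,"z": 0.0006,"twist": 0},
  {"x": 0,"y": 0,"z": 0.0008,"twist": 0},
  {"x": 0,"y": 0,"z": 0.001,"twist": 0},
  {"x": 0,"y": 0,"z": 0.001,"twist": 0},
  {"x": 0,"y": 0,"z": 0.001,"twist": 0},
  {"x": 0,"y": 0,"z": 0.001,"twist": 0},
  {"x": 0,"y": 0,"z": 0.001,"twist": 0},
])

```text
time: 8.55
tool_pos: [601.9, -57.8, 81.7]
tcp_rot: [3.141, -0.001, 0.277]
contact_force: [-1.5, 0.9, 4.9]
grip_width: 49.4
finger_force: 30.0
```

Request:
play_rows([
  {"x": 0,"y": 0,"z": 0,"twist": 0},
  {"x": 0,"y": 0,"z": 0,"twist": 0},
  {"x": 0,"y": 0,"z": 0,"twist": 0},
  {"x": 0,"y": 0,"z": 0,"twist": 0},
  {"x": 0,"y": 0,"z": 0,"twist": 0},
  {"x": 0,"y": 0,"z": 0,"twist": 0},
  {"x": 0,"y": 0,"z": 0,"twist": 0},
  {"x": 0,"y": 0,"z": 0,"twist": 0},
], jaw=0)

```text
time: 9.35
tool_pos: [601.7, -57.8, 81.2]
tcp_rot: [3.141, 0.0, 0.277]
contact_force: [-0.5, -0.0, -0.6]
grip_width: 91.2
finger_force: 0.0
```

Request:
play_rows([
  {"x": 0,"y": 0,"z": -0.01,"twist": 0},
  {"x": 0,"y": 0,"z": -0.03,"twist": 0},
  {"x": 0,"y": 0,"z": -0.06,"twist": 0},
  {"x": 0,"y": 0,"z": -0.08,"twist": 0},
  {"x": 0,"y": 0,"z": -0.1,"twist": 0},
  {"x": 0,"y": 0,"z": -0.1,"twist": 0},
  {"x": 0,"y": 0,"z": -0.1,"twist": 0},
  {"x": 0,"y": 0,"z": -0.1,"twist": 0},
])

```text
time: 10.15
tool_pos: [601.1, -57.6, 180.2]
tcp_rot: [-3.141, 0.002, 0.277]
contact_force: [0.1, 0.3, -0.3]
grip_width: 91.7
finger_force: 0.0
```

```bash
python3 - <<'E'
from h import *
c=shot('wrist','w6')
cv2.imwrite('pics/z6.png',c['pixels'][80:320,160:480,::-1].repeat(2,0).repeat(2,1))
# target for button view: 
print(bot.get_obs()['joint_positions'],shift(461.6,308,220),shift(463,308,180))
E
```

```text
[-2.22459738e-01  5.47187830e-01  1.39805267e+00 -9.55494541e-05
  1.19863050e+00  1.07158384e+00] [ -34.3 -389.9  -39.5] [ -32.9 -389.5    0.5]
```

View pics/z6.png

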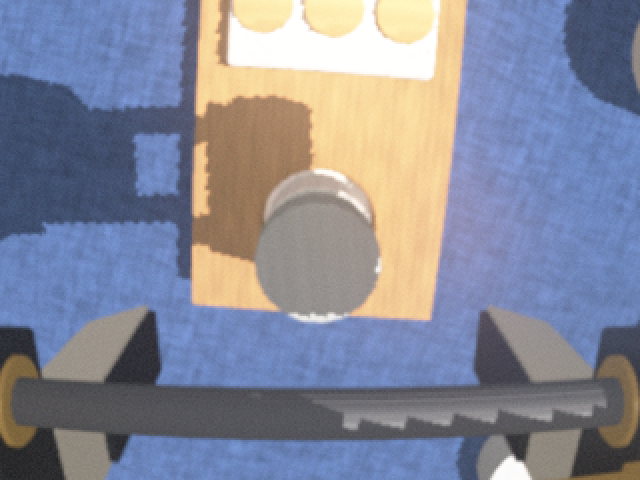

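The jar stands upright in the pocket: the lid is on top and the bottom is concentric with the disc. Next I hover over the button with the jaw closed and the tool x aligned with the stand x.

Request:
play_rows([
  {"x": -0.001,"y": -0.015,"z": -0.01,"twist": 3},
  {"x": -0.004,"y": -0.05,"z": -0.02,"twist": 6},
  {"x": -0.008,"y": -0.095,"z": -0.03,"twist": 9},
  {"x": -0.012,"y": -0.14,"z": -0.04,"twist": 12},
  {"x": -0.016,"y": -0.185,"z": -0.04,"twist": 16},
  {"x": -0.02,"y": -0.23,"z": -0.04,"twist": 20},
  {"x": -0.024,"y": -0.275,"z": -0.04,"twist": 23},
  {"x": -0.028,"y": -0.32,"z": -0.04,"twist": 25},
], jaw=1)

```text
time: 11.0
tool_pos: [486.1, 243.8, 220.3]
tcp_rot: [3.141, 0.001, -0.162]
contact_force: [0.8, 0.9, 0.2]
grip_width: 32.4
finger_force: 0.0
```

```bash
python3 - <<'E'
from h import *
print(bot.get_obs()['tcp_rot'],shift(461.6,308,200))
E
```

```text
[ 3.14073152e+00  1.41945235e-03 -1.61629914e-01] [-34.5 -59.4  20.3]
```

Request:
play_rows([
  {"x": -0.008,"y": -0.012,"z": 0.0,"twist": 0},
  {"x": -0.016,"y": -0.027,"z": 0.0,"twist": 0},
  {"x": -0.024,"y": -0.042,"z": 0.01,"twist": 0},
  {"x": -0.03,"y": -0.052,"z": 0.01,"twist": 0},
  {"x": -0.034,"y": -0.059,"z": 0.01,"twist": 0},
  {"x": -0.034,"y": -0.059,"z": 0.01,"twist": 0},
  {"x": -0.034,"y": -0.059,"z": 0.01,"twist": 0},
  {"x": -0.034,"y": -0.059,"z": 0.01,"twist": 0},
])

```text
time: 11.8
tool_pos: [463.6, 305.4, 211.4]
tcp_rot: [3.141, -0.0, -0.16]
contact_force: [-0.0, -0.1, -0.0]
grip_width: 0.2
finger_force: 0.0
```

```bash
python3 - <<'E'
from h import *
c=shot('wrist','w7');print(bot.get_obs()['tool_pos'],bot.get_obs()['tcp_rot'],c['eye'])
cv2.imwrite('pics/z7.png',c['pixels'][40:300,180:480,::-1].repeat(2,0).repeat(2,1))
E
```

```text
[463.51394456 305.44005986 211.3727984 ] [ 3.14150920e+00 -3.57463174e-04 -1.60326668e-01] [540.69861969 292.79703104 345.36453942]
```

View pics/z7.png

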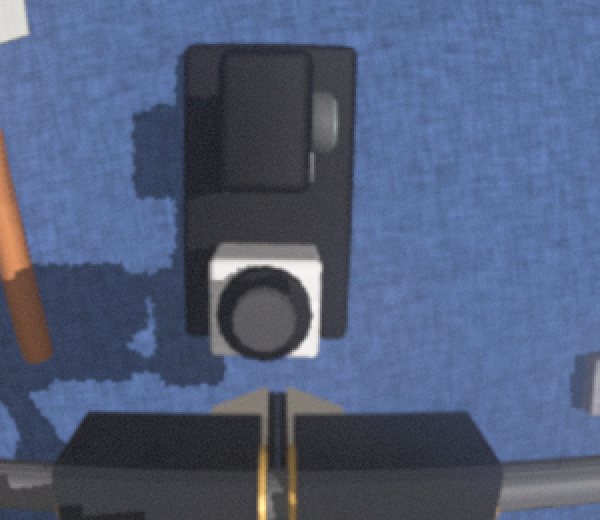

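The wrist view shows the button cap at wrist px (312,198) and the camera's top face centred at about (313,100). The stand is aligned with the image, so the tool yaw is good.

```bash
python3 - <<'E'
from h import *
c=load('w7')
b=plane(c,312,198,88,True); k=[plane(c,180+u/2,40+v/2,134,True) for u,v in[(223,51),(311,51),(221,189),(310,189)]]
print('btn',b,shift(*b,115)); print(np.round(k,1),np.mean(k,0)); d=np.mean(k,0)-b; print(np.hypot(*d),np.arctan2(d[1],d[0]))
l=[plane(c,180+u/2,40+v/2,20,True) for u,v in[(185,50),(185,330),(355,55),(346,335)]]
for a,e in((l[1],l[0]),(l[3],l[2])): print(np.arctan2(*(e-a)[::-1]))
print('base ctr',np.mean(l,0))
E
```

```text
btn [467.75403053 310.23016498] [ 3.4 -5.4 96.4]
[[574.3 305.6]
 [569.4 276.5]
 [527.6 314.2]
 [522.7 284.3]] [548.48780642 295.1363455 ]
82.13261201159439 -0.18482423685058885
-0.18323834944203896
-0.17453764965720117
base ctr [513.60338792 302.15446368]
```

Request:
play_rows([
  {"x": 0.0035,"y": -0.005,"z": 0.01,"twist": 0},
  {"x": 0.0035,"y": -0.005,"z": 0.03,"twist": 0},
  {"x": 0.0035,"y": -0.005,"z": 0.05,"twist": 0},
  {"x": 0.0035,"y": -0.005,"z": 0.07,"twist": 0},
  {"x": 0.0035,"y": -0.005,"z": 0.085,"twist": 0},
  {"x": 0.0035,"y": -0.005,"z": 0.092,"twist": 0},
  {"x": 0.0035,"y": -0.005,"z": 0.095,"twist": 0},
  {"x": 0.0035,"y": -0.005,"z": 0.095,"twist": 0},
])

```text
time: 12.65
tool_pos: [467.6, 310.4, 116.0]
tcp_rot: [3.141, 0.0, -0.16]
contact_force: [0.5, 0.4, 0.3]
grip_width: 0.4
finger_force: 0.0
```

Request:
play_rows([
  {"x": 0,"y": 0,"z": 0.001,"twist": 0},
  {"x": 0,"y": 0,"z": 0.002,"twist": 0},
  {"x": 0,"y": 0,"z": 0.003,"twist": 0},
  {"x": 0,"y": 0,"z": 0.004,"twist": 0},
  {"x": 0,"y": 0,"z": 0.005,"twist": 0},
  {"x": 0,"y": 0,"z": 0.006,"twist": 0},
  {"x": 0,"y": 0,"z": 0.007,"twist": 0},
  {"x": 0,"y": 0,"z": 0.007,"twist": 0},
])

```text
time: 13.45
tool_pos: [467.6, 310.5, 109.3]
tcp_rot: [-3.141, -0.001, -0.16]
contact_force: [-0.2, 0.0, 3.0]
grip_width: 0.4
finger_force: 1.8
```

Request:
play_rows([
  {"x": 0,"y": 0,"z": 0.0005,"twist": 0},
  {"x": 0,"y": 0,"z": 0.001,"twist": 0},
  {"x": 0,"y": 0,"z": 0.0015,"twist": 0},
  {"x": 0,"y": 0,"z": 0.002,"twist": 0},
  {"x": 0,"y": 0,"z": 0.0025,"twist": 0},
  {"x": 0,"y": 0,"z": 0.003,"twist": 0},
  {"x": 0,"y": 0,"z": 0.003,"twist": 0},
  {"x": 0,"y": 0,"z": 0.003,"twist": 0},
])

```text
time: 14.25
tool_pos: [467.6, 310.5, 107.2]
tcp_rot: [-3.141, -0.001, -0.159]
contact_force: [-1.8, -0.8, 11.5]
grip_width: 0.5
finger_force: 5.6
```

Request:
play_rows([
  {"x": 0,"y": 0,"z": 0,"twist": 0},
  {"x": 0,"y": 0,"z": -0.005,"twist": 0},
  {"x": 0,"y": 0,"z": -0.02,"twist": 0},
  {"x": 0,"y": 0,"z": -0.05,"twist": 0},
  {"x": 0,"y": 0,"z": -0.08,"twist": 0},
  {"x": 0,"y": 0,"z": -0.1,"twist": 0},
  {"x": 0,"y": 0,"z": -0.104,"twist": 0},
  {"x": 0,"y": 0,"z": -0.104,"twist": 0},
])

```text
time: 15.05
tool_pos: [467.1, 310.3, 209.7]
tcp_rot: [3.141, 0.0, -0.16]
contact_force: [0.1, -0.3, -0.4]
grip_width: 0.2
finger_force: 0.0
```

```bash
python3 - <<'E'
from h import *
c=shot('wrist','w8');o=bot.get_obs();print(o['tool_pos'],o['tcp_rot'],c['eye'])
a=load('w7')
g=c['pixels'].max(2);g7=a['pixels'].max(2)
# camera top face outline: dark pixels rows/cols
print(g[100,280:345:2]);print(g7[100,280:345:2]);print(g[60:140:2,313]);print(g7[60:140:2,313])
E
```

```text
[466.77547679 310.08704863 208.88859703] [ 3.14022267e+00  1.77646352e-03 -1.59575395e-01] [544.40176735 297.72786103 343.65685744]
[46 45 48 46 42 51 47 47 47 48 56 59 59 55 57 52 66 66 62 67 65 66 66 65
 70 70 69 68 73 69 64 60 54]
[ 48  47  51  48  43  44  53  57  57  59  57  59  57  62  56  58  68  67
  61  60  63  73  70  72  73  70  59  49  85 111 117 125 129]
[161 154  84  53  61  66  71  67  62  67  69  64  65  64  67  65  64  60
  61  65  62  62  64  62  58  60  62  59  63  64  61  64  61  65  55  59
  60  64  53  54]
[160  89  55  57  61  68  64  68  67  67  67  64  61  67  64  65  68  60
  60  63  66  63  63  64  61  67  68  69  62  65  66  66  63  60  65  61
  61  53  54  62]
```

Request:
play_rows([
  {"x": 0.01,"y": 0,"z": 0,"twist": -8},
  {"x": 0.025,"y": 0,"z": 0,"twist": -16},
  {"x": 0.04,"y": 0,"z": 0,"twist": -24},
  {"x": 0.055,"y": 0.001,"z": 0,"twist": -32},
  {"x": 0.07,"y": 0.001,"z": 0,"twist": -40},
  {"x": 0.08,"y": 0.002,"z": 0,"twist": -48},
  {"x": 0.084,"y": 0.002,"z": 0,"twist": -56},
  {"x": 0.084,"y": 0.002,"z": 0,"twist": -64},
], jaw=0)

```text
time: 15.9
tool_pos: [549.9, 294.4, 207.5]
tcp_rot: [-3.14, 0.003, 0.962]
contact_force: [-1.2, -0.3, 0.4]
grip_width: 60.1
finger_force: 0.0
```

Request:
play_rows([
  {"x": 0,"y": 0,"z": 0,"twist": -8},
  {"x": 0,"y": 0,"z": 0,"twist": -16},
  {"x": 0,"y": 0,"z": 0,"twist": -23},
  {"x": 0,"y": 0,"z": 0,"twist": -25},
  {"x": 0,"y": 0,"z": 0,"twist": -25},
  {"x": 0,"y": 0,"z": 0,"twist": -25},
  {"x": 0,"y": 0,"z": 0,"twist": -25},
  {"x": 0,"y": 0,"z": 0,"twist": -25},
])

```text
time: 16.7
tool_pos: [549.9, 295.1, 209.8]
tcp_rot: [-3.141, 0.0, 1.393]
contact_force: [-0.1, 0.0, 0.7]
grip_width: 91.6
finger_force: 0.0
```

```bash
python3 - <<'E'
from h import *
c=shot('wrist','w9');o=bot.get_obs();print(o['tool_pos'],o['tcp_rot'],c['eye'])
g=cv2.GaussianBlur(c['pixels'],(3,3),0)
q=cv2.fisheye if 0 else None
R=c['rotation']
for z in(134,145):
  for P in[(549.5,295.2,z)]:
    p=R.T@(np.array(P)-c['eye']);th=np.arctan2(np.hypot(p[0],p[1]),p[2]);print(z,p[:2]/np.hypot(p[0],p[1])*th*c['fx']+[c['cx'],c['cy']])
m=((c['pixels'].max(2)<85)).astype(np.uint8)
for v in range(150,262,6):
    print(v,''.join('#' if x else '.' for x in m[v,240:400:2]))
E
```

```text
[549.93617978 295.07500755 209.9737105 ] [-3.14135286e+00  2.82046088e-04  1.39343924e+00] [564.45975677 370.93551186 343.71612323]
134 [316.45288969 219.27864355]
145 [316.36586062 224.79868684]
150 ###########################################################.....................
156 ########################################################..#.....................
162 ..........###############################################.#.....................
168 ..........########################.........#####.###..#...#.....................
174 ..........#####################...............#.##..##....#.....................
180 #..........###################.##############...###...#...#.....................
186 ###........####################...............####..............................
192 ####.......###########################################..........................
198 ####.......############################################.........................
204 ###........#############################################........................
210 #.........###############################.###..#.#.#..##........................
216 .........###############################..#......#....##........................
222 .....................#################..##............#.........................
228 .....................############..##.................#.........................
234 .....................######.######....................#.........................
240 ......................####.#######..............................................
246 ................................................................................
252 ................................................................................
258 ................................................................................
```

Request:
play_rows([
  {"x": 0,"y": 0,"z": 0.01,"twist": 0},
  {"x": 0,"y": 0,"z": 0.025,"twist": 0},
  {"x": 0,"y": 0,"z": 0.04,"twist": 0},
  {"x": 0,"y": 0,"z": 0.055,"twist": 0},
  {"x": 0,"y": 0,"z": 0.07,"twist": 0},
  {"x": 0,"y": 0,"z": 0.078,"twist": 0},
  {"x": 0,"y": 0,"z": 0.08,"twist": 0},
  {"x": 0,"y": 0,"z": 0.08,"twist": 0},
])

```text
time: 17.55
tool_pos: [550.0, 295.1, 130.1]
tcp_rot: [-3.142, 0.0, 1.394]
contact_force: [0.2, -0.5, 0.4]
grip_width: 91.7
finger_force: 0.0
```

Request:
play_rows([
  {"x": 0,"y": 0,"z": 0,"twist": 0},
  {"x": 0,"y": 0,"z": 0,"twist": 0},
  {"x": 0,"y": 0,"z": 0,"twist": 0},
  {"x": 0,"y": 0,"z": 0,"twist": 0},
  {"x": 0,"y": 0,"z": 0,"twist": 0},
  {"x": 0,"y": 0,"z": 0,"twist": 0},
  {"x": 0,"y": 0,"z": 0,"twist": 0},
  {"x": 0,"y": 0,"z": 0,"twist": 0},
], jaw=1)

```text
time: 18.35
tool_pos: [548.6, 295.4, 129.7]
tcp_rot: [-3.138, 0.001, 1.394]
contact_force: [-5.1, 1.1, 0.2]
grip_width: 50.2
finger_force: 30.0
```

Request:
play_rows([
  {"x": 0,"y": -0.001,"z": -0.003,"twist": 0},
  {"x": 0,"y": -0.0015,"z": -0.008,"twist": 0},
  {"x": 0,"y": -0.0015,"z": -0.014,"twist": 0},
  {"x": 0,"y": -0.0015,"z": -0.02,"twist": 0},
  {"x": 0,"y": -0.0015,"z": -0.026,"twist": 0},
  {"x": 0,"y": -0.0015,"z": -0.032,"twist": 0},
  {"x": 0,"y": -0.0015,"z": -0.036,"twist": 0},
  {"x": 0,"y": -0.0015,"z": -0.036,"twist": 0},
])

```text
time: 19.15
tool_pos: [548.3, 295.3, 166.4]
tcp_rot: [-3.141, 0.0, 1.394]
contact_force: [-2.1, 2.0, -4.7]
grip_width: 49.7
finger_force: 30.0
```

Request:
play_rows([
  {"x": 0,"y": 0,"z": -0.004,"twist": 0},
  {"x": 0,"y": 0,"z": -0.01,"twist": 0},
  {"x": 0,"y": 0,"z": -0.016,"twist": 0},
  {"x": 0,"y": 0,"z": -0.022,"twist": 0},
  {"x": 0,"y": 0,"z": -0.028,"twist": 0},
  {"x": 0,"y": 0,"z": -0.034,"twist": 0},
  {"x": 0,"y": 0,"z": -0.04,"twist": 0},
  {"x": 0,"y": 0,"z": -0.042,"twist": 0},
])

```text
time: 19.95
tool_pos: [548.2, 295.3, 208.7]
tcp_rot: [-3.141, 0.0, 1.394]
contact_force: [-1.5, 1.5, -12.3]
grip_width: 49.8
finger_force: 30.0
```

Request:
play_rows([
  {"x": 0,"y": 0,"z": -0.001,"twist": 0},
  {"x": 0,"y": 0,"z": -0.002,"twist": 0},
  {"x": 0,"y": 0,"z": -0.003,"twist": 0},
  {"x": 0,"y": 0,"z": -0.004,"twist": 0},
  {"x": 0,"y": 0,"z": -0.005,"twist": 0},
  {"x": 0,"y": 0,"z": -0.005,"twist": 0},
  {"x": 0,"y": 0,"z": -0.005,"twist": 0},
  {"x": 0,"y": 0,"z": -0.005,"twist": 0},
])

```text
time: 20.75
tool_pos: [548.3, 295.3, 213.0]
tcp_rot: [-3.141, 0.0, 1.394]
contact_force: [-4.2, 0.7, -13.6]
grip_width: 49.7
finger_force: 30.0
```

Request:
play_rows([
  {"x": 0,"y": 0,"z": -0.0005,"twist": 0},
  {"x": 0,"y": 0,"z": -0.001,"twist": 0},
  {"x": 0,"y": 0,"z": -0.001,"twist": 0},
  {"x": 0,"y": 0,"z": -0.001,"twist": 0},
  {"x": 0,"y": 0,"z": -0.001,"twist": 0},
  {"x": 0,"y": 0,"z": -0.001,"twist": 0},
  {"x": 0,"y": 0,"z": -0.001,"twist": 0},
  {"x": 0,"y": 0,"z": -0.001,"twist": 0},
])

```text
time: 21.55
tool_pos: [548.4, 295.4, 214.1]
tcp_rot: [-3.141, 0.0, 1.394]
contact_force: [-5.0, 1.1, -12.5]
grip_width: 50.0
finger_force: 30.0
```

Request:
play_rows([
  {"x": 0,"y": 0,"z": -0.0005,"twist": 0},
  {"x": 0,"y": 0,"z": -0.001,"twist": 0},
  {"x": 0,"y": 0,"z": -0.001,"twist": 0},
  {"x": 0,"y": 0,"z": -0.001,"twist": 0},
  {"x": 0,"y": 0,"z": -0.001,"twist": 0},
  {"x": 0,"y": 0,"z": -0.001,"twist": 0},
  {"x": 0,"y": 0,"z": -0.001,"twist": 0},
  {"x": 0,"y": 0,"z": -0.001,"twist": 0},
])

```text
time: 22.35
tool_pos: [548.4, 295.3, 214.7]
tcp_rot: [-3.141, 0.0, 1.394]
contact_force: [-3.9, 1.4, -20.2]
grip_width: 49.9
finger_force: 30.0
```

The force jumped to 20 N, so this is the second stop. I'll ease off 0.5 mm and hold.

Request:
play_rows([
  {"x": 0,"y": 0,"z": 0.0005,"twist": 0},
  {"x": 0,"y": 0,"z": 0.0005,"twist": 0},
  {"x": 0,"y": 0,"z": 0.0005,"twist": 0},
  {"x": 0,"y": 0,"z": 0.0005,"twist": 0},
  {"x": 0,"y": 0,"z": 0.0005,"twist": 0},
  {"x": 0,"y": 0,"z": 0.0005,"twist": 0},
  {"x": 0,"y": 0,"z": 0.0005,"twist": 0},
  {"x": 0,"y": 0,"z": 0.0005,"twist": 0},
])

```text
time: 23.15
tool_pos: [548.3, 295.3, 214.7]
tcp_rot: [-3.141, 0.0, 1.394]
contact_force: [-4.9, 0.8, -17.6]
grip_width: 49.8
finger_force: 30.0
```

```bash
python3 - <<'E'
from h import *
o=bot.get_obs();print(o['tool_pos'],o['contact_force'],o['finger_force'])
s=shot('scene','s9');t=shot('top','t9')
# jar lid check in the top/scene views: white blob near the expected lid position
for c in(s,t):
    u,v=proj(c,(602,-58,86)).round().astype(int); print(u,v,c['pixels'][v-1:v+2,u-1:u+2].reshape(-1,3).mean(0))
print(bot.close_job())
E
```

```text
[548.34210666 295.3212215  214.68192269] [ -4.90414968   0.83667893 -17.57901722] 29.95853304862976
291 213 [150.66666667 153.22222222 153.88888889]
349 188 [220.33333333 220.55555556 212.33333333]
the job is handed in; nothing more can be done
None
```

The jar is upright in the pocket and let go, the release button was pressed fully down, and the gripper is holding the camera at the second stop (pull force jumped from about 13 N to 20 N there); the job is handed in, but the hand-in call returned no verdict.

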